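Crimp the ferrule of a turned tool handle in the bench press

ROBOT

A 6-joint arm with a two-finger parallel gripper is mounted at the origin on the work surface. World frame = base frame: x ahead of the robot, y to its left, z up, the work surface at z = 0. Lengths are in m, angles in rad, forces in N, time in s.
With the tool pointing down it reaches from about 0.225 to 0.875 m from the base axis. Payload 3.4 kg.
Tool frame: the origin (TCP) lies midway between the tips of the shut fingers; the grasp point (between the pads) lies 19 mm behind it; z points along the fingers, y is the direction in which the jaws open and shut (so a half turn about z gives the same grasp; the last joint's range is limited). The gripper opens to 85 mm and grips with 20 to 120 N. Pads are 22 mm wide; open, the fingers measure 114 mm over their backs; the gripper's body (76 mm by 85 mm) begins 54 mm behind the grasp point. The pads swing forward as they close: fully open they stand 13 mm farther back than shut.
Start: joints at [-1.274, 0.276, 1.505, -0, 1.361, -0.121], TCP at [0.233, -0.526, 0.231] pointing down, gripper open.
Joint ranges: [-2.89, 2.89], [-0.75, 2.08], [0.22, 2.7], [-1.18, 4.32], [0.11, 2.71], [-2.7, 2.7]. Speed limits (rad/s): [2.57, 2.57, 3.14, 3.14, 3.14, 3.14].

INTERFACE

Orientations are given as a 3x3 rotation matrix whose columns are the frame's x, y, z axes.
In Python, from station import state, capture, camera_params, hand_in gives the robot as it stands.
- The arm moves only by the tool step_arm, never from a script. Its argument "targets" is text: rows parted by semicolons, each of 5 numbers parted by spaces: the shift along the tool's x, y, z in mm, then the turn about the tool's z in degrees, then the closure, from -1 (fully open) to 1 (shut). In form: tx ty tz yaw fingers; .... A call has 1 to 12 rows; each row shifts and turns the commanded pose from where the row before left it, along the tool's axes as they then stand; what a row does not reach is not made up. A row lasts 1/12 s, in which the tool goes at most 41.7 mm and 7.16 degrees, less where a joint would pass 70% of its speed; a pose out of reach is approached as far as the arm can. A call is refused whole if a number of a shift passes 41.7 or a number of a turn 7.16, either way. A call with a gripper value outside its range is refused whole. The fingers move at their own pace and stop on an object; "squeeze" is the grip in N (left out, the last holds). Time passes only in rows, so rows that do not move let the fingers close. It gives the time, the measured TCP pose, the force and the opening at its end, in the units of the state.
- state(): the state, without advancing time (a new reading comes with each control period).
- capture(name): name is "scene" or "side" or "wrist"; returns the picture (480x640x3 uint8, red, green, blue); there is no depth.
- camera_params(name): a dict with "fov_y" (degrees; the focal length in pixels is half the picture's height over the tangent of half this angle, whatever the lens; pixels are square), "cx", "cy" (the principal point, pixels), "world_from_camera" (4x4, takes a point from camera to world coordinates); the wrist camera has in their place "hand_eye" (4x4, takes a point from camera to tool coordinates, whose origin is the TCP and whose axes are the flange's). Camera axes: x right, y up, looking along -z (the intrinsics and any distortion apply to the point x, -y, -z); pixel columns grow to the right and rows downward; lengths in m; the calibration is good to about 2 mm. A picture is of the moment at which its call begins: read the wrist's pose just before it. camera_params takes no time and is no camera call.
- hand_in(): hands the job in, once; it reports no verdict.
The state is a dict: "time": time; "q": joint angles; "dq": joint speeds; "tau": joint torques, N m; "tcp_pos": TCP position; "tcp_rot": TCP orientation; "contact_force": force on the tool from outside, world axes, zero at the start; "moment": the same for the moment, N m; "width": finger opening in m.
Only numpy, scipy, OpenCV 4.12 (cv2) and the standard library are available. Lean on these libraries where they do the work, as an engineer would, in place of code of your own. Each camera call takes 0.05 s, during which the arm holds its last target. There are 200 camera calls.

TASK

Take the pale ash handle with the brass ferrule out of the rack and lay it in the crimping press's trough, ferrule first, slid fully in against the back stop, and leave it there. Then pull the press's red lever all the way down, hold it there for about a second so that the nose crimps the ferrule, and ease it slowly back up to its rest, taking two seconds or more: it is sprung and must not fly back. Leave the other handle, the bowl, the glue bottle and the mallet where they are.

Things in the scene. Friction and masses are not known exactly. Their poses are not given: they have to be found in the camera images.
- ash_handle: The work: pale octagonal wooden tool handle, 170 mm long, 34 mm across flats, brass ferrule (34 mm dia., 28 mm long) flush on one end. Origin on its axis at mid-length; x runs along the axis to the ferrule end (+85 mm); butt at -85 mm. Starts in one of the rack's two bays (varies), ferrule out towards the robot, butt half under the hood, axis 25 mm above the table. It hardly rolls on a flat.
- ash_handle_ferrule (a point): Middle of the brass ferrule, on the handle's axis, 71 mm from the handle's origin and 14 mm from the ferrule's end.
- ash_handle_butt (a point): Point on the ash handle's axis 40 mm from the butt end (45 mm from the origin).
- rack: Fixed white rack with two bays; the handles lie 45 mm either side of its middle. Origin on the table below the hood's front edge, mid-width. Hood at x = 0 to 90 mm, 59 mm high, closed behind; bays 71 mm wide, 42 mm high inside. Base board 8 mm thick, 200 mm wide, x = -115 to 95 mm, carries the handles. Handles are drawn out along the rack's -x.
- walnut_handle: Bystander: dark walnut handle of the same shape and size with a steel ferrule, in the rack's other bay. Same origin and axes as the ash handle.
- press: Grey press. Origin on the table under the ram's axis; x points to its rear. Trough along x from its open front end (-85 mm) to the back stop's face (+15 mm): floor 30 mm above the table, walls 42 mm apart, flared lips to 61 mm above the table. The head covers x = -30 to 95, y = -35 to 35 mm from 105 to 200 mm up: lay the handle in the trough before it, then slide it in. Base ends at x = -90 mm.
- anvil (a point): Where the middle of the ferrule belongs: on the ram's axis, 47 mm above the table (17 mm above the trough floor). A handle seated there overhangs the front of the trough by about 71 mm, its butt free on both sides.
- nose: Round steel nose, 18 mm diameter, under the ram; origin at its lower face. It stands 87 mm above the table when the lever is at rest and comes down 23 mm, on to the ferrule (top at 64 mm), as the lever reaches the last tenth of its stroke; it is sprung by a few mm.
- lever (a joint): Lever angle, rad: 0 at rest (raised 40 degrees), 1.0 at its lower stop. It is sprung: about 3 N at the grip to start, 6 to 8 N at the bottom, and it returns by itself when let go.
- lever_pivot (a point): On the lever's axis, 160 mm above the table, over the press's origin. The axis is parallel to the press's x.
- lever_grip (a point): On the axis of its red round cross bar (26 mm dia., 100 mm long, a freely turning sleeve, parallel to the press's x), 37 mm from the bar's front end; the 12 mm lever rod joins the bar 55 mm behind. Circles the pivot axis at 160 mm radius on the press's -y side: 103 mm above the pivot and 122 mm out at rest, 47 mm below it and 153 mm out at the stop.
- bowl: Bystander: turned wooden bowl, 130 mm across, 55 mm high; origin under its centre.
- glue: Bystander: white bottle with orange cap, 60 mm diameter, 150 mm high; origin under its centre.
- mallet: Bystander: mallet with a wooden handle and black head, lying on the table; its head end points along its x.
Mind the look-alikes: they are no part of the job. What is shaped like the ash_handle but blue, orange or turquoise is not meant.

How it is judged:
By the outcome, as a careful person would: the job done as asked, in the order asked, and still so for the second after the job is handed in, with the robot touching nothing.
It also fails if it takes over 72 s, if anything falls off the work surface, if the arm or the gripper's body presses on something with over 40 N, if the wrist force passes 120 N, or if a joint passes its speed limit or range.

## Working session

There is one attempt and no reset: what is moved stays moved. The work goes in short steps, Python scripts to look and compute and a tool call to move; the robot and the scene stay as the last step left them, time stands still between calls to the robot, and variables do not carry over. Pictures are saved under pics/ and viewed, about 8 in all and at most 12, crops included, and the job is handed in when it is done.

Besides the shell and the picture viewer there is one more tool, called after "Call:" by a JSON object that holds its "op" and its "data". step_arm: Moves the arm, as the interface text tells. Its arguments: {"type":"object","properties":{"targets":{"type":"string"},"squeeze":{"type":"number"}},"required":["targets"]}

```bash
mkdir -p pics; ls
python3 - <<'E'
from station import *
import cv2
for n in ["scene","side"]:
    cv2.imwrite(f"pics/{n}0.png",capture(n)[:,:,::-1]); print(n,camera_params(n))
print(camera_params("wrist"))
s=state();print(s)
E
```

```text
pics
scene {'fov_y': 48.39229554735316, 'cx': 310.1331293936586, 'cy': 235.56801575818494, 'world_from_camera': array([[-0.85977844, -0.36602962,  0.35609458,  1.02681867],
       [ 0.51037406, -0.59228185,  0.62347456,  0.86530515],
       [-0.0173018 ,  0.71779142,  0.69604319,  1.0827874 ],
       [ 0.        ,  0.        ,  0.        ,  1.        ]])}
side {'fov_y': 43.00239530069889, 'cx': 317.70090888803895, 'cy': 238.2500438028232, 'world_from_camera': array([[-0.73055985,  0.51634778, -0.44684143, -0.22248738],
       [-0.68260017, -0.56987675,  0.45749044,  0.80212538],
       [-0.01842037,  0.63923819,  0.76878816,  1.49877383],
       [ 0.        ,  0.        ,  0.        ,  1.        ]])}
{'fov_y': 68.42384183539156, 'cx': 318.3973287726968, 'cy': 242.38610726420958, 'hand_eye': array([[ 1.15342442e-03,  9.51737701e-01,  3.06910441e-01,
         7.85187217e-02],
       [ 9.99999326e-01, -1.13745940e-03, -2.30883780e-04,
         1.05353099e-03],
       [ 1.29357369e-04,  3.06910501e-01, -9.51738371e-01,
        -1.42165456e-01],
       [ 0.00000000e+00,  0.00000000e+00,  0.00000000e+00,
         1.00000000e+00]])}
{'time': 0.1, 'q': array([-1.27397877e+00,  2.76535488e-01,  1.50597918e+00, -3.19943180e-05,
        1.36071355e+00, -1.20973518e-01]), 'dq': array([ 0.00031616, -0.00117611, -0.00372754, -0.00104685,  0.00102618,
       -0.00054267]), 'tau': array([ 1.71726500e-03, -4.17699945e+01, -2.46402633e+01, -2.60764118e-04,
        5.72507342e-03, -3.32555871e-06]), 'tcp_pos': array([ 0.23316424, -0.52509813,  0.23053499]), 'tcp_rot': array([[ 9.13984749e-01,  4.05748223e-01, -5.08288808e-04],
       [ 4.05748508e-01, -9.13983441e-01,  1.55488925e-03],
       [ 1.66325998e-04, -1.62738249e-03, -9.99998662e-01]]), 'contact_force': array([ 0.49618513,  0.68540629, -0.12455022]), 'moment': array([-0.00690135,  0.01179073, -0.01985481]), 'width': 0.08566290896874938}
```

View pics/scene0.png

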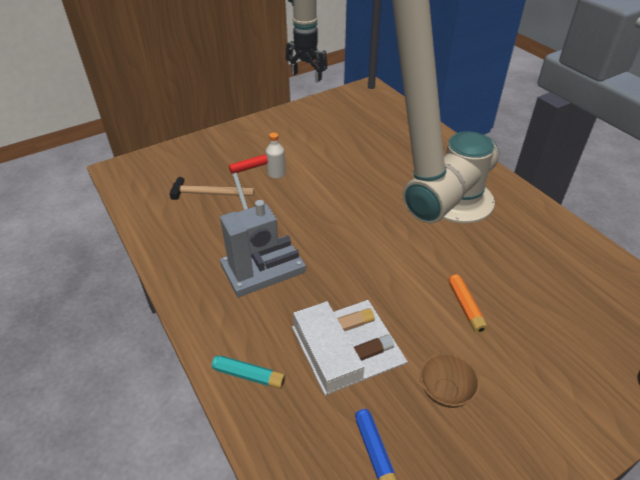

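View pics/side0.png

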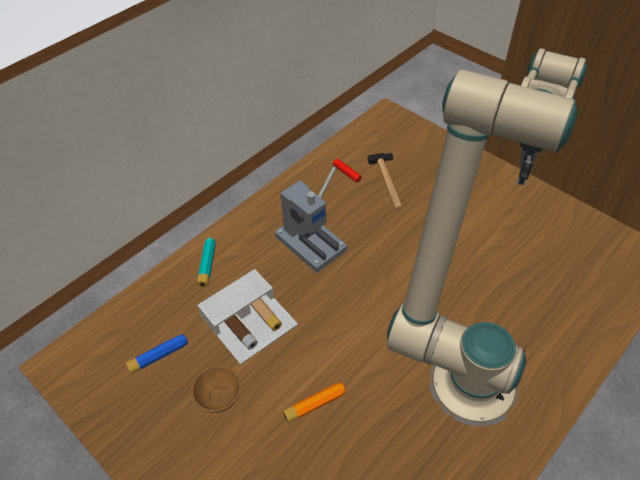

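The scene picture shows the press at about (262,250), the rack at about (348,343) with the ash handle's ferrule at about (368,316), and the lever bar at about (248,164). The side picture shows the same layout, with the ash ferrule at about (273,321). Next I'll enlarge both.

Run:
```python
import cv2,numpy as np
a=cv2.imread("pics/scene0.png");b=cv2.imread("pics/side0.png")
def crop(im,x,y,w,h,k=4):
    c=cv2.resize(im[y:y+h,x:x+w],None,fx=k,fy=k,interpolation=cv2.INTER_CUBIC)
    for i in range(0,w,10):
        if (x+i)%20==0: cv2.line(c,(i*k,0),(i*k,6),(0,255,255),1);cv2.putText(c,str(x+i),(i*k,16),0,.35,(0,255,255))
    for j in range(0,h,10):
        if (y+j)%20==0: cv2.line(c,(0,j*k),(6,j*k),(0,255,255),1);cv2.putText(c,str(y+j),(8,j*k+4),0,.35,(0,255,255))
    return c
cv2.imwrite("pics/c1.png",np.hstack([crop(a,215,150,100,150),crop(b,270,150,100,150)]))
cv2.imwrite("pics/c2.png",np.hstack([crop(a,290,295,120,100,3.3.__int__() if 0 else 3),crop(b,190,265,120,100,3)]))
```

```text
(no output)
```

View pics/c1.png

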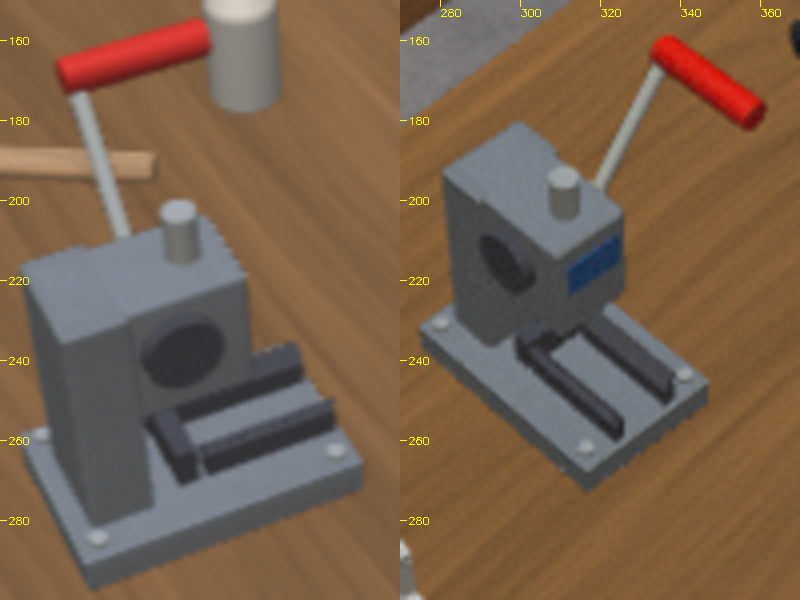

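View pics/c2.png

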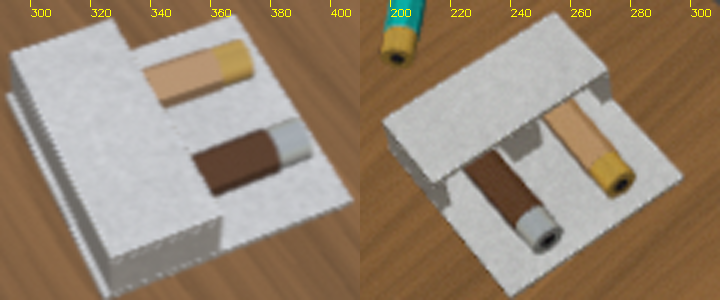

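Scene crop: bar rear end (231.5,169.3), head-top front corners (275,219.5) and (266.3,203.8), trough lip ends (290,236.3) and (298.3,250.5). Side crop: bar ends (335.5,162) and (358,178), head corners (325.5,203) and (309.5,214.5), lips (338,245.5) and (325,256.3). The ash handle is in the bay on the press side. Now I'll fit poses to these.

```bash
cat > h.py <<'E'
import numpy as np
from scipy.optimize import least_squares
from station import *
P={n:camera_params(n) for n in ["scene","side"]}
def proj(n,X):
    p=P[n];T=p["world_from_camera"];c=(np.asarray(X)-T[:3,3])@T[:3,:3]
    f=240/np.tan(np.radians(p["fov_y"]/2))
    return np.stack([p["cx"]+f*c[...,0]/-c[...,2],p["cy"]-f*c[...,1]/-c[...,2]],-1)
def tri(**uv):
    return least_squares(lambda X:np.concatenate([proj(n,X)-u for n,u in uv.items()]),[.6,0,.1])
def W(p,X):
    X=np.asarray(X,float);c,s=np.cos(p[2]),np.sin(p[2])
    return np.stack([p[0]+c*X[...,0]-s*X[...,1],p[1]+s*X[...,0]+c*X[...,1],X[...,2]],-1)
def wrist(uv,z,s):
    "pixel -> world at height z"
    p=camera_params("wrist");f=240/np.tan(np.radians(p["fov_y"]/2));H=p["hand_eye"]
    d=np.array([(uv[0]-p["cx"])/f,-(uv[1]-p["cy"])/f,-1]);R=s["tcp_rot"]
    o=s["tcp_pos"]+R@H[:3,3];d=R@H[:3,:3]@d
    return o+d*(z-o[2])/d[2]
def wproj(X,s):
    p=camera_params("wrist");f=240/np.tan(np.radians(p["fov_y"]/2));H=p["hand_eye"]
    t=(np.asarray(X)-s["tcp_pos"])@s["tcp_rot"];c=(t-H[:3,3])@H[:3,:3]
    return np.stack([p["cx"]-f*c[...,0]/c[...,2],p["cy"]+f*c[...,1]/c[...,2]],-1)
E
python3 - <<'E'
from h import *
pairs=dict(barrear=((231.5,169.3),(335.5,162)),barfront=((267.5,159.3),(358,178)),
 head_a=((275,219.5),(309.5,214.5)),head_b=((266.3,203.8),(325.5,203)),
 lipmid=((294.1,243.4),(331.5,251)),lip_a=((298.3,250.5),(325,256.3)),lip_b=((290,236.3),(338,245.5)),basecorner=((305,272),(317,272.5)),
 hf1=((327.7,301),(272.7,287.7)),hf2=((364,366.7),(217.3,325)),b1=((369,299.7),(297.3,324)),b2=((407.3,362.3),(240.7,363.3)),
 fer=((373,315),(276.7,326.3)))
for k,(a,b) in pairs.items():
    r=tri(scene=np.array(a),side=np.array(b));print(k,r.x.round(4),"res px",r.fun.round(1))
# rack
pts=[("scene",(0,'h',.059),(327.7,301)),("scene",(0,'-h',.059),(364,366.7)),("side",(0,'h',.059),(272.7,287.7)),("side",(0,'-h',.059),(217.3,325))]
pts+=[("scene",(-.115,-.1,.008),(369,299.7)),("scene",(-.115,.1,.008),(407.3,362.3)),("side",(-.115,-.1,.008),(297.3,324)),("side",(-.115,.1,.008),(240.7,363.3))]
pts=[(n,tuple({'h':-.1,'-h':.1}.get(v,v) for v in X),u) for n,X,u in pts]
f=lambda p:np.concatenate([proj(n,W(p,X))-u for n,X,u in pts])
r=least_squares(f,[.6,.1,0]);print("rack",r.x,np.degrees(r.x[2]),r.fun.round(1))
for y in(-.045,.045):print("handle y",y,"ferr end",W(r.x,(-.085-0.0,y,.025)),)
q=[("scene",(-.03,.035,.2),(275,219.5)),("scene",(-.03,-.035,.2),(266.3,203.8)),("side",(-.03,.035,.2),(309.5,214.5)),("side",(-.03,-.035,.2),(325.5,203)),("scene",(-.085,0,.061),(294.1,243.4)),("side",(-.085,0,.061),(331.5,251))]
f=lambda p:np.concatenate([proj(n,W(p,X))-u for n,X,u in q])
r=least_squares(f,[.6,-.1,0]);print("press",r.x,np.degrees(r.x[2]),r.fun.round(1))
print(tri(scene=np.array((275,172)),).x)
E
```

```text
barrear [ 0.6547 -0.1799  0.2648] res px [-0.  -0.1 -0.   0.1]
barfront [ 0.5589 -0.1686  0.2676] res px [-0.5 -0.6 -0.2  0.8]
head_a [ 0.6161 -0.026   0.1922] res px [ 0.2  0.3  0.1 -0.4]
head_b [ 0.6092 -0.0864  0.1967] res px [ 0.1  0.1  0.1 -0.2]
lipmid [ 0.5532 -0.0513  0.0535] res px [ 0.3  0.4  0.2 -0.6]
lip_a [ 0.5555 -0.0246  0.0505] res px [ 0.3  0.4  0.2 -0.5]
lip_b [ 0.5509 -0.0782  0.0572] res px [ 0.3  0.4  0.2 -0.5]
basecorner [ 0.5574  0.0108 -0.    ] res px [ 0.1  0.1  0.  -0.1]
hf1 [0.5838 0.1683 0.0591] res px [-0. -0. -0.  0.]
hf2 [0.6103 0.3596 0.0512] res px [-0.6 -0.7 -0.6  1. ]
b1 [0.4697 0.1864 0.0091] res px [ 0.1  0.1  0.1 -0.1]
b2 [0.4986 0.3801 0.0037] res px [-0.3 -0.3 -0.3  0.5]
fer [0.4982 0.2403 0.0268] res px [-0.3 -0.4 -0.3  0.5]
rack [ 0.59751296  0.26574263 -0.14840964] -8.50324586382007 [ 0.  -0.6  0.2 -0.6  0.6 -0.  -2.8  0.3 -0.3 -0.4  0.3 -0.9  0.9 -0.4
 -0.9  0.1]
handle y -0.045 ferr end [0.50679338 0.23380586 0.025     ]
handle y 0.045 ferr end [0.52010127 0.32281653 0.025     ]
press [ 0.64092601 -0.05595019 -0.10595546] -6.0708006109977415 [ 2.  -0.3  0.4 -1.4 -1.5 -0.5  0.8 -0.9 -0.  -0.1 -1.5 -1.8]
[ 0.55480109 -0.135588    0.24431054]
```

Call:
{"op": "step_arm", "data": {"targets": "0 0 -20 5.94 -1;0 0 -20 5.94 -1;0 0 -20 5.94 -1;0 0 -20 5.94 -1;0 0 -20 5.94 -1;19 -33 0 0 -1;19 -33 0 0 -1;19 -33 0 0 -1;19 -33 0 0 -1;19 -33 0 0 -1;19 -33 0 0 -1;19 -33 0 0 -1"}}

```text
time: 1.1
tcp_pos: [0.3894, -0.3073, 0.331]
tcp_rot: [[0.995, -0.101, -0.0], [-0.101, -0.995, 0.0], [-0.0, -0.0, -1.0]]
contact_force: [0.5, -0.9, 0.4]
width: 0.0854
```

Call:
{"op": "step_arm", "data": {"targets": "19 -33 0 0 -1;19 -33 0 0 -1;19 -33 0 0 -1;19 -33 0 0 -1;19 -33 0 0 -1;19 -33 0 0 -1;19 -33 0 0 -1;13 -33 0 0 -1;0 0 0 0 -1;0 0 0 0 -1"}}

```text
time: 1.93
tcp_pos: [0.5609, -0.0594, 0.3304]
tcp_rot: [[0.995, -0.097, -0.002], [-0.097, -0.995, 0.0], [-0.002, 0.0, -1.0]]
contact_force: [-0.0, -0.8, 0.9]
width: 0.0854
```

```bash
cat >> h.py <<'E'
def yaw(s): R=s["tcp_rot"];return np.arctan2(R[1,0],R[0,0])
def go(pos,yw,s=None):
    "tool-axis shift (after turning) and turn needed"
    s=s or state();y0=yaw(s);turn=(y0-yw+np.pi)%(2*np.pi)-np.pi
    d=np.asarray(pos)-s["tcp_pos"];c,sn=np.cos(yw),np.sin(yw)
    print("t",round(s["time"],2),"tcp",s["tcp_pos"].round(4),"yaw",round(np.degrees(y0),2),"q6",s["q"][5].round(2))
    print("turn deg %.2f then shift mm %.1f %.1f %.1f"%(np.degrees(turn),1e3*(c*d[0]+sn*d[1]),1e3*(sn*d[0]-c*d[1]),-1e3*d[2]))
E
python3 - <<'E'
from h import *
import cv2,json
s=state();im=capture("wrist");cv2.imwrite("pics/w1.png",im[:,:,::-1])
json.dump({k:np.asarray(v).tolist() for k,v in s.items()},open("w1.json","w"))
go((.5,.22,.25),-.148,s);print(s["q"].round(2))
f=lambda X:proj("scene",[X[0],X[1],0])-np.array([275.8,176])
print("glue base near edge",least_squares(f,[.5,-.2]).x)
E
```

```text
t 1.93 tcp [ 0.5609 -0.0594  0.3304] yaw -5.55 q6 1.44
turn deg 2.93 then shift mm -101.4 -267.3 80.4
[-0.23  0.22  1.34 -0.    1.58  1.44]
glue base near edge [ 0.42518137 -0.40671114]
```

View pics/w1.png

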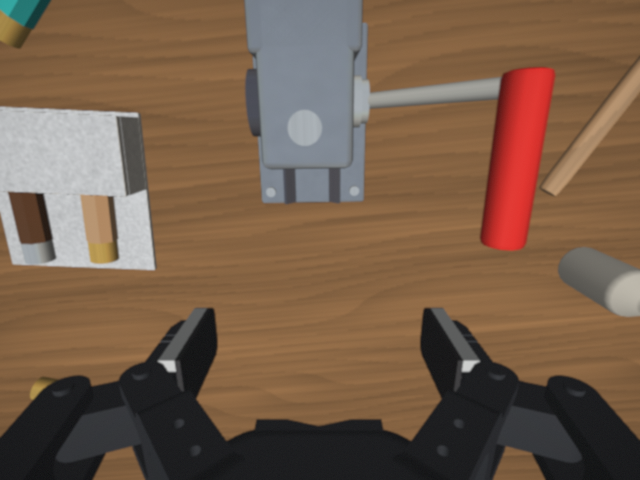

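Wrist picture 1 (five viewed so far): press from above, trough wall ends at about (290,202) and (335,202), ram centred at (305,128). The bar runs (526,70) to (505,245), the glue base is at about (575,265), and the rack is at the left.

Run:
```python
from h import *
import json
s={k:np.array(v) for k,v in json.load(open("w1.json")).items()}
for n,uv,z in [("glue bottom L edge",(565,262),0),("lipL",(290,202),.061),("lipR",(335,202),.061),("ram",(305,128),.2),("basecornL",(262,203),.02),("basecornR",(365,202),.02),
 ("headL",(265,165),.2),("headR",(352,165),.2),("barfront",(505,245),.263),("barrear",(528,69),.263),("rackcorner",(155,269),.008),("rackc2",(12,263),.008),("hood",(127,196),.059),("hoodL",(-2,190),.059),("ashferr end",(103,262),.025),("ash hood",(97,195),.042)]:
    print(n,wrist(uv,z,s).round(4))
p=(.641,-.056,-.106)
print(wproj(W(p,[(-.085,.0,.061),(0,0,.2),(-.03,.035,.2),(-.03,-.035,.2)]),s).round(0))
```

```text
glue bottom L edge [ 0.424  -0.4024  0.    ]
lipL [ 0.56   -0.0267  0.061 ]
lipR [ 0.555  -0.0796  0.061 ]
ram [ 0.6406 -0.0582  0.2   ]
basecornL [0.5543 0.0138 0.02  ]
basecornR [ 0.5428 -0.1196  0.02  ]
headL [ 0.617  -0.0252  0.2   ]
headR [ 0.6107 -0.0908  0.2   ]
barfront [ 0.5592 -0.1775  0.263 ]
barrear [ 0.659  -0.1831  0.263 ]
rackcorner [0.4725 0.1807 0.008 ]
rackc2 [0.5007 0.3792 0.008 ]
hood [0.5852 0.1642 0.059 ]
hoodL [0.6066 0.3132 0.059 ]
ashferr end [0.4954 0.2394 0.025 ]
ash hood [0.5877 0.2101 0.042 ]
[[307. 203.]
 [302. 128.]
 [256. 169.]
 [348. 170.]]
```

```bash
python3 -c "
from h import *
go((.54,.224,.21),-.145)"
```

```text
t 1.98 tcp [ 0.5604 -0.0606  0.3306] yaw -5.66 q6 1.44
turn deg 2.65 then shift mm -61.3 -278.7 120.6
```

Call:
{"op": "step_arm", "data": {"targets": "-7 -35 0 2.65 -1;-8 -35 0 0 -1;-8 -35 0 0 -1;-8 -35 0 0 -1;-8 -35 0 0 -1;-8 -35 20 0 -0.6;-7 -35 25 0 -0.4;-7 -33 25 0 -0.4;0 0 25 0 -0.4;0 0 25 0 -0.4;0 0 0 0 -0.4;0 0 0 0 -0.4"}}

```text
time: 2.98
tcp_pos: [0.5387, 0.2193, 0.2117]
tcp_rot: [[0.989, -0.148, -0.003], [-0.148, -0.989, -0.001], [-0.003, 0.002, -1.0]]
contact_force: [0.3, -0.5, 1.1]
width: 0.0594
```

Run:
```python
from h import *
import cv2,json
s=state();im=capture("wrist");cv2.imwrite("pics/w2.png",im[:,:,::-1])
json.dump({k:np.asarray(v).tolist() for k,v in s.items()},open("w2.json","w"))
go((.54,.224,.21),-.145,s);print(s["width"])
```

```text
t 2.98 tcp [0.5387 0.2193 0.2117] yaw -8.51 q6 1.99
turn deg -0.20 then shift mm 0.6 -4.8 1.7
0.059417219098119554
```

View pics/w2.png

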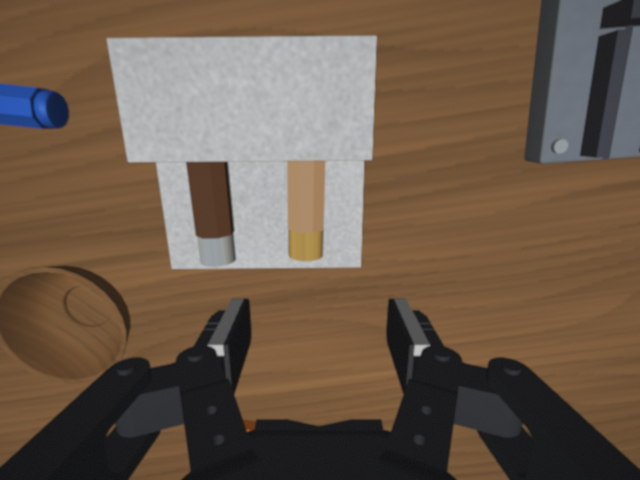

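Wrist picture 2 (six viewed): ash handle nearly straight up the image, edges 287–325 at the hood (v 160) and 289–323 at the ferrule end (v about 258). Hood front corners are at (128,161) and (372,159), board corners at (172,268) and (361,266).

Run:
```python
from h import *
import json
s={k:np.array(v) for k,v in json.load(open("w2.json")).items()}
for n,uv,z in [("hood pt top",(306,160),.042),("silh z30",(306,160),.03),("ferr end top",(306,255),.042),("ferr end z25",(306,260),.025),("hoodL",(128,161),.059),("hoodR",(372,159),.059),("bL",(172,268),.008),("bR",(361,266),.008)]:
    print(n,wrist(uv,z,s).round(4))
```

```text
hood pt top [0.5923 0.2208 0.042 ]
silh z30 [0.5913 0.2213 0.03  ]
ferr end top [0.5062 0.2345 0.042 ]
ferr end z25 [0.4949 0.2369 0.025 ]
hoodL [0.6142 0.3638 0.059 ]
hoodR [0.5865 0.1667 0.059 ]
bL [0.5005 0.3795 0.008 ]
bR [0.4733 0.1822 0.008 ]
```

```bash
python3 -c "
from h import *
go((.5645,.2252,.010),-.147)"
```

```text
t 3.03 tcp [0.5399 0.2197 0.2134] yaw -8.52 q6 1.99
turn deg -0.09 then shift mm 23.5 -9.1 203.4
```

Call:
{"op": "step_arm", "data": {"targets": "12 -5 10 0 -0.4;11.5 -4 30 0 -0.4;0 0 35 0 -0.4;0 0 35 0 -0.4;0 0 35 0 -0.4;0 0 25 0 -0.4;0 0 15 0 -0.4;0 0 10 0 -0.4;0 0 6 0 -0.4;0 0 0 0 -0.4;0 0 0 0 -0.4", "squeeze": 40}}

```text
time: 3.95
tcp_pos: [0.5654, 0.2264, 0.013]
tcp_rot: [[0.989, -0.147, 0.003], [-0.147, -0.989, 0.001], [0.003, -0.001, -1.0]]
contact_force: [0.6, -0.0, -0.7]
width: 0.0598
```

```bash
python3 -c "
from h import *
go((.5645,.2252,.010),-.147)"
```

```text
t 3.95 tcp [0.5654 0.2264 0.013 ] yaw -8.44 q6 1.98
turn deg -0.02 then shift mm -0.7 1.3 3.0
```

Clear of contact. Next: close, pull out 62 mm, then open.

Call:
{"op": "step_arm", "data": {"targets": "0 1 2 0 -0.2;0 0 0 0 0.3;0 0 0 0 0.5;0 0 0 0 0.5;0 0 0 0 0.5;0 0 0 0 0.5", "squeeze": 40}}

```text
time: 4.45
tcp_pos: [0.5646, 0.2256, 0.0108]
tcp_rot: [[0.989, -0.146, 0.002], [-0.146, -0.989, 0.0], [0.002, -0.001, -1.0]]
contact_force: [0.3, -0.4, 6.3]
width: 0.033
```

Call:
{"op": "step_arm", "data": {"targets": "0 0 -1 0 0.5;-5 0 0 0 0.5;-10 0 0 0 0.5;-12 0 0 0 0.5;-12 0 0 0 0.5;-12 0 0 0 0.5;-8 0 0 0 0.5;-3 0 0 0 0.5;0 0 0 0 0.5;0 0 0 0 0.5"}}

```text
time: 5.28
tcp_pos: [0.5002, 0.2347, 0.0108]
tcp_rot: [[0.989, -0.146, -0.004], [-0.146, -0.989, -0.0], [-0.004, 0.001, -1.0]]
contact_force: [-4.2, 0.9, 7.3]
width: 0.0331
```

Call:
{"op": "step_arm", "data": {"targets": "0 0 0.5 0 0.1;0 0 0 0 -0.1;0 0 0 0 -0.3;0 0 0 0 -0.4;0 0 -5 0 -0.4;0 0 -20 0 -0.4;0 0 -25 0 -0.4;0 0 -25 0 -0.4;0 0 -25 0 -0.4;0 0 0 0 -0.4;0 0 0 0 -0.4"}}

```text
time: 6.2
tcp_pos: [0.5035, 0.2347, 0.1117]
tcp_rot: [[0.989, -0.146, 0.004], [-0.146, -0.989, 0.001], [0.003, -0.002, -1.0]]
contact_force: [-0.1, -0.6, -0.1]
width: 0.0597
```

Run:
```python
from h import *
import cv2,json
s=state();im=capture("wrist");cv2.imwrite("pics/w3.png",im[:,:,::-1])
json.dump({k:np.asarray(v).tolist() for k,v in s.items()},open("w3.json","w"))
go((.5675,.2252,.010),-.147,s);print(s["width"])
```

```text
t 6.2 tcp [0.5035 0.2347 0.1117] yaw -8.42 q6 2.03
turn deg 0.00 then shift mm 64.7 0.1 101.7
0.05966381880788884
```

View pics/w3.png

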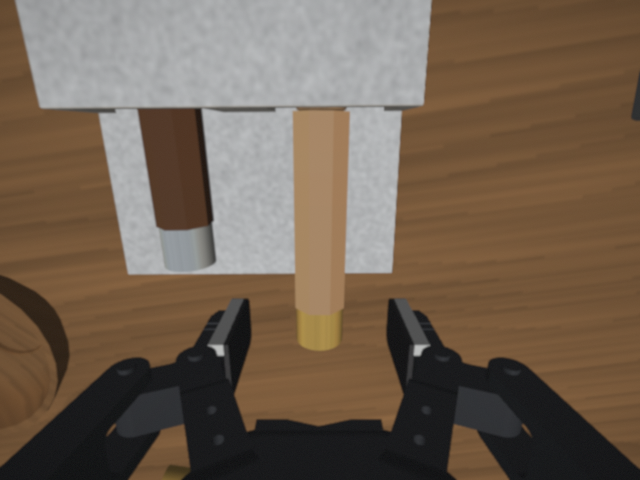

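Picture 3 (seven viewed): handle pulled out and straight, axis at u≈320, ferrule end at v≈347, walnut untouched.

Run:
```python
from h import *
import json
s={k:np.array(v) for k,v in json.load(open("w3.json")).items()}
a=wrist((320,344),.028,s);b=wrist((321.5,110),.035,s);print(a,b,wrist((320,309),.040,s))
d=(b-a)[:2];d/=np.hypot(*d);print(np.degrees(np.arctan2(d[1],d[0])))
e=a[:2]+d*.127;print("grasp",e); go((*e,.012),-.147)
```

```text
[0.43151035 0.24322206 0.028     ] [0.59178059 0.21905871 0.035     ] [0.46656692 0.23816144 0.04      ]
-8.57370074377261
grasp [0.55709111 0.22428871]
t 6.25 tcp [0.5023 0.2343 0.1103] yaw -8.42 q6 2.03
turn deg 0.01 then shift mm 55.7 1.9 98.3
```

Call:
{"op": "step_arm", "data": {"targets": "20 0 0 0 -0.4;25 1 0 0 -0.4;20 1 10 0 -0.4;0 0 30 0 -0.4;0 0 25 0 -0.4;0 0 18 0 -0.4;0 0 10 0 -0.4;0 0 5 0 -0.4;0 0 0 0 -0.4;0 0 0 0 -0.4"}}

```text
time: 7.08
tcp_pos: [0.5667, 0.2231, 0.0122]
tcp_rot: [[0.989, -0.146, 0.0], [-0.146, -0.989, -0.0], [0.0, -0.0, -1.0]]
contact_force: [0.6, -0.0, 0.4]
width: 0.0598
```

Call:
{"op": "step_arm", "data": {"targets": "0 0 0 0 0.2;0 0 0 0 0.4;0 0 0 0 0.5;0 0 0 0 0.5;0 0 0 0 0.5;0 0 0 0 0.5", "squeeze": 90}}

```text
time: 7.58
tcp_pos: [0.5675, 0.2234, 0.0138]
tcp_rot: [[0.989, -0.146, 0.003], [-0.146, -0.989, 0.001], [0.003, -0.001, -1.0]]
contact_force: [-1.2, 0.6, 5.7]
width: 0.0323
```

```bash
python3 -c "
from h import *
s=state();print(s['width'],s['contact_force'])
go((.5665,.223,.012),-.147)"
```

```text
0.0322847681663625 [-1.23589919  0.55818973  5.73724923]
t 7.58 tcp [0.5675 0.2234 0.0138] yaw -8.42 q6 1.98
turn deg 0.01 then shift mm -1.0 0.5 1.8
```

Call:
{"op": "step_arm", "data": {"targets": "0 0 -1.5 0 0.5;-6 0 0 0 0.5;-14 0 0 0 0.5;-14 0 0 0 0.5;-10 0 0 0 0.5;-5 0 -8 0 0.5;-10 0 -20 0 0.5;-20 0 -25 0 0.5;-20 0 -25 0 0.5;-15 0 -25 0 0.5;-5 0 -15 0 0.5;0 0 0 0 0.5"}}

```text
time: 8.58
tcp_pos: [0.4487, 0.2412, 0.135]
tcp_rot: [[0.989, -0.145, 0.005], [-0.145, -0.989, 0.002], [0.005, -0.003, -1.0]]
contact_force: [1.4, -0.2, -2.2]
width: 0.0322
```

```bash
python3 -c "
from h import *
s=state();print(s['width'],s['contact_force'],s['moment'],s['q'].round(2))
go((.402,-.0355,.13),np.pi-.096)"
```

```text
0.032242527172142287 [ 1.42048045 -0.17151418 -2.2023795 ] [ 0.01156479 -0.11781485  0.02877092] [0.36 0.25 1.8  0.   1.09 2.07]
t 8.58 tcp [0.4487 0.2412 0.135 ] yaw -8.35 q6 2.07
turn deg 177.15 then shift mm 20.0 -279.9 5.0
```

Call:
{"op": "step_arm", "data": {"targets": "0 0 0 -3 0.5;0 0 0 -6 0.5;0 0 0 -7 0.5;0 0 0 -7 0.5;0 0 0 -7 0.5;0 0 0 -7 0.5;0 0 0 -7 0.5;0 0 0 -7 0.5;0 0 0 -7 0.5;0 0 0 -7 0.5;0 0 0 -7 0.5;0 0 0 -7 0.5"}}

```text
time: 9.58
tcp_pos: [0.4484, 0.24, 0.1302]
tcp_rot: [[0.327, 0.945, -0.002], [0.945, -0.327, -0.001], [-0.002, -0.002, -1.0]]
contact_force: [0.8, -0.5, -1.9]
width: 0.032
```

Call:
{"op": "step_arm", "data": {"targets": "0 0 0 -7 0.5;0 0 0 -7 0.5;0 0 0 -7 0.5;0 0 0 -7 0.5;0 0 0 -7 0.5;0 0 0 -7 0.5;0 0 0 -7 0.5;0 0 0 -7 0.5;0 0 0 -7 0.5;0 0 0 -7 0.5;0 0 0 -7 0.5;0 0 0 -7 0.5"}}

```text
time: 10.58
tcp_pos: [0.4482, 0.2399, 0.1301]
tcp_rot: [[-0.906, 0.424, -0.003], [0.424, 0.906, -0.001], [0.002, -0.002, -1.0]]
contact_force: [0.2, -0.0, -1.7]
width: 0.0323
```

Call:
{"op": "step_arm", "data": {"targets": "0 0 0 -7 0.5;0 0 0 -5 0.5;0 0 0 -2.8 0.5;0 0 0 0 0.5;0 0 0 0 0.5"}}

```text
time: 11.0
tcp_pos: [0.4483, 0.24, 0.1305]
tcp_rot: [[-0.983, 0.186, -0.002], [0.186, 0.983, -0.001], [0.002, -0.001, -1.0]]
contact_force: [0.3, 0.7, -2.0]
width: 0.032
```

```bash
python3 -c "
from h import *
s=state();print(s['width'],s['contact_force'],s['moment'],s['q'].round(2))
go((.402,-.0355,.13),np.pi-.096)"
```

```text
0.0320117191740738 [ 0.26628353  0.70939977 -2.02399344] [ 0.08268742  0.12374313 -0.00118772] [ 0.35  0.26  1.8  -0.    1.09 -1.03]
t 11.0 tcp [0.4483 0.24   0.1305] yaw 169.29 q6 -1.03
turn deg -5.21 then shift mm 19.7 -278.7 0.5
```

Call:
{"op": "step_arm", "data": {"targets": "0 -10 0 -2.6 0.5;2 -25 0 -2.6 0.5;2 -33 0 0 0.5;2 -33 0 0 0.5;2 -33 0 0 0.5;2 -33 0 0 0.5;2 -33 0 0 0.5;2 -33 0 0 0.5;2 -26 0 0 0.5;2 -15 0 0 0.5;0 0 0 0 0.5;0 0 0 0 0.5"}}

```text
time: 12.0
tcp_pos: [0.4027, -0.0308, 0.1313]
tcp_rot: [[-0.995, 0.098, -0.001], [0.098, 0.995, 0.001], [0.001, 0.001, -1.0]]
contact_force: [0.3, 1.2, -2.4]
width: 0.032
```

Run:
```python
from h import *
import cv2,json
s=state();im=capture("wrist");cv2.imwrite("pics/w4.png",im[:,:,::-1])
json.dump({k:np.asarray(v).tolist() for k,v in s.items()},open("w4.json","w"))
go((.402,-.0355,.13),np.pi-.096,s);print(s["width"])
```

```text
t 12.0 tcp [ 0.4027 -0.0308  0.1313] yaw 174.39 q6 -1.72
turn deg -0.11 then shift mm 0.3 -4.8 1.3
0.032008022175423624
```

View pics/w4.png

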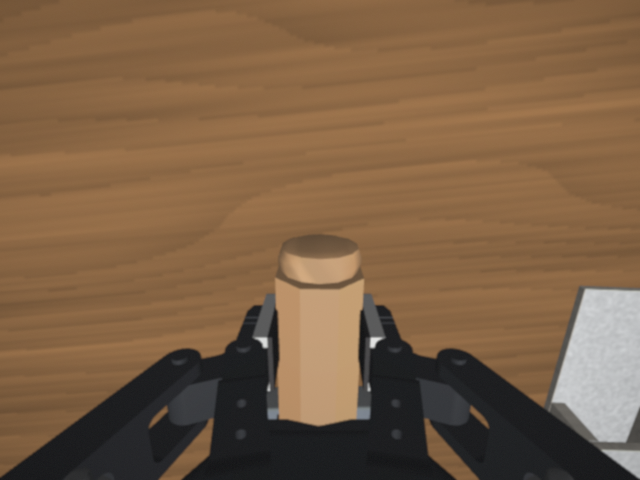

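Picture 4 (eight viewed): handle sits straight between the pads with its butt at (320,250). The press is hidden behind the gripper. I'll refine the press pose from an enlarged crop of wrist picture 1.

Run:
```python
import cv2,numpy as np
a=cv2.imread("pics/w1.png")
x,y,w,h,k=235,0,150,112,5
def crop(x,y,w,h,k):
    c=cv2.resize(a[y:y+h,x:x+w],None,fx=k,fy=k,interpolation=cv2.INTER_CUBIC)
    for i in range(0,w,10):cv2.line(c,(i*k,0),(i*k,6),(0,255,255),1);cv2.putText(c,str(x+i),(i*k,16),0,.35,(0,255,255))
    for j in range(0,h,10):cv2.line(c,(0,j*k),(6,j*k),(0,255,255),1);cv2.putText(c,str(y+j),(8,j*k+4),0,.35,(0,255,255))
    return c
cv2.imwrite("pics/c3.png",crop(245,110,132,100,6))
```

```text
(no output)
```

View pics/c3.png

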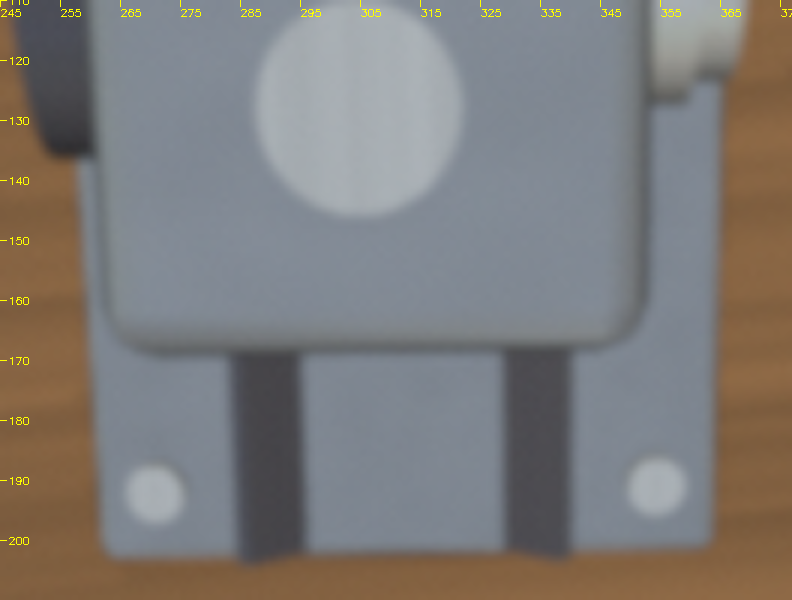

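Crop (nine viewed): trough inner edges at the front are u=295.8 and 328.8 (v≈202), outer edges 284.7 and 340.2. Screws are at (270.7,192.2) and (354.5,191.2), head sides at 262.2 and 353 (v≈160).

Run:
```python
from h import *
import json
s={k:np.array(v) for k,v in json.load(open("w1.json")).items()}
def pr(n,a,b,za):
    A,B=wrist(a,za,s),wrist(b,za,s);d=A-B
    print(n,"mid",((A+B)/2)[:2].round(4),"w",np.hypot(*d[:2]).round(4),"theta",np.degrees(np.arctan2(-d[0],d[1])).round(2))
pr("wall outer top",(284.7,203.3),(340.2,202.8),.061)
pr("wall outer z50",(284.7,203.3),(340.2,202.8),.05)
pr("inner z35",(295.8,201.7),(328.8,201.7),.035)
pr("inner z61",(295.8,201.7),(328.8,201.7),.061)
pr("screws",(270.7,192.2),(354.5,191.2),.022)
pr("base",(262.5,202.8),(363.8,200.8),.02)
pr("head",(262.2,168.3),(353,167.8),.2)
pr("head z195",(262.2,160),(353,160),.195)
for z in(.2,.225):print("ram",wrist((304.8,127.8),z,s))
pr("trough wall inner at head",(295,168.5),(328.7,168.2),.03)
```

```text
wall outer top mid [ 0.5559 -0.0509] w 0.0656 theta -4.96
wall outer z50 mid [ 0.5537 -0.0505] w 0.0674 theta -4.96
inner z35 mid [ 0.5524 -0.05  ] w 0.0414 theta -5.48
inner z61 mid [ 0.5575 -0.0509] w 0.039 theta -5.48
screws mid [ 0.5627 -0.0512] w 0.1074 theta -4.8
base mid [ 0.5492 -0.0504] w 0.1316 theta -4.34
head mid [ 0.6111 -0.0551] w 0.069 theta -5.17
head z195 mid [ 0.6166 -0.0555] w 0.0697 theta -5.49
ram [ 0.64016991 -0.05609648  0.2       ]
ram [ 0.64004323 -0.05700884  0.225     ]
trough wall inner at head mid [ 0.5929 -0.0534] w 0.0416 theta -4.98
```

```bash
python3 -c "
from h import *
go((.4706,-.0425,.10),np.pi-.087)"
```

```text
t 12.05 tcp [ 0.4028 -0.0301  0.1313] yaw 174.49 q6 -1.72
turn deg -0.53 then shift mm -68.6 -6.4 31.3
```

Call:
{"op": "step_arm", "data": {"targets": "-10 -3 0 -0.5 0.5;-20 -3 0 0 0.5;-20 0 0 0 0.5;-12 0 10 0 0.5;-7 0 10 0 0.5;0 0 11 0 0.5;0 0 0 0 0.5;0 0 0 0 0.5"}}

```text
time: 12.72
tcp_pos: [0.4702, -0.0414, 0.0994]
tcp_rot: [[-0.996, 0.084, -0.003], [0.084, 0.996, 0.001], [0.004, 0.001, -1.0]]
contact_force: [-0.4, -0.3, -1.7]
width: 0.0317
```

Run:
```python
from h import *
import cv2
a=capture("scene")[:,:,::-1];b=capture("side")[:,:,::-1]
k=4
cv2.imwrite("pics/c4.png",np.hstack([cv2.resize(a[190:300,215:315],None,fx=k,fy=k,interpolation=2),cv2.resize(b[190:300,275:375],None,fx=k,fy=k,interpolation=2)]))
go((.4706,-.0425,.038),np.pi-.087);print(state()["contact_force"])
```

```text
t 12.82 tcp [ 0.4711 -0.0419  0.1006] yaw 175.13 q6 -1.72
turn deg 0.11 then shift mm 0.4 -0.6 62.6
[-0.41673464  0.26456439 -2.81027186]
```

View pics/c4.png

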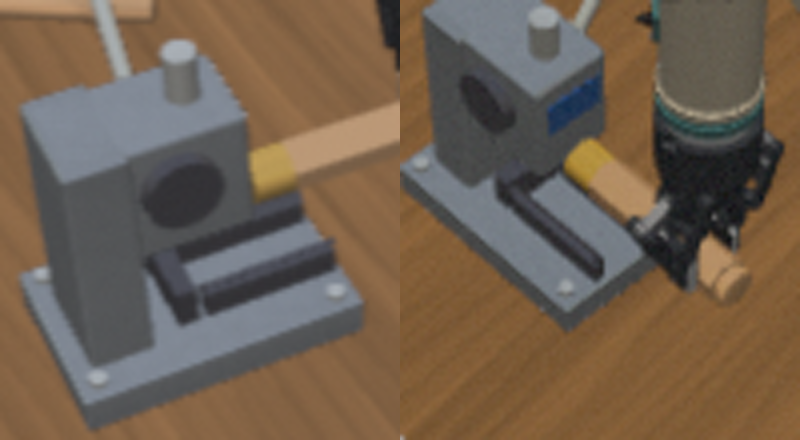

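Picture 10: ferrule hangs above the trough just in front of the head, in line with it. Lowering.

Call:
{"op": "step_arm", "data": {"targets": "0 -0.5 10 0 0.5;0 0 15 0 0.5;0 0 12 0 0.5;0 0 8 0 0.5;0 0 6 0 0.5;0 0 4 0 0.5;0 0 0 0 0.5;0 0 0 0 0.5"}}

```text
time: 13.48
tcp_pos: [0.4714, -0.0429, 0.0459]
tcp_rot: [[-0.996, 0.086, 0.001], [0.086, 0.996, -0.0], [-0.001, -0.0, -1.0]]
contact_force: [0.0, -0.4, -1.6]
width: 0.0317
```

Call:
{"op": "step_arm", "data": {"targets": "0 0 2 0 0.5;0 0 2 0 0.5;0 0 2 0 0.5;0 0 0 0 0.5"}}

```text
time: 13.82
tcp_pos: [0.4709, -0.0428, 0.0394]
tcp_rot: [[-0.996, 0.086, -0.0], [0.086, 0.996, -0.0], [0.0, -0.0, -1.0]]
contact_force: [0.4, 0.8, -1.9]
width: 0.032
```

Call:
{"op": "step_arm", "data": {"targets": "0 0 1 0 0.5;0 0 1 0 0.5;0 0 0 0 0.5;0 0 0 0 0.5"}}

```text
time: 14.15
tcp_pos: [0.4711, -0.0428, 0.0375]
tcp_rot: [[-0.996, 0.086, -0.0], [0.086, 0.996, -0.0], [0.0, -0.0, -1.0]]
contact_force: [0.4, 0.3, -2.3]
width: 0.0318
```

Call:
{"op": "step_arm", "data": {"targets": "0 0 1 0 0.5;0 0 0 0 0.5;0 0 0 0 0.5"}}

```text
time: 14.4
tcp_pos: [0.4711, -0.0428, 0.0365]
tcp_rot: [[-0.996, 0.086, -0.0], [0.086, 0.996, -0.0], [0.0, -0.0, -1.0]]
contact_force: [-0.4, 0.1, -2.6]
width: 0.0323
```

Call:
{"op": "step_arm", "data": {"targets": "0 0 1 0 0.5;0 0 0 0 0.5;0 0 0.5 0 0.5;0 0 0 0 0.5;0 0 0 0 0.5"}}

```text
time: 14.82
tcp_pos: [0.4712, -0.0429, 0.0353]
tcp_rot: [[-0.996, 0.086, 0.0], [0.086, 0.996, -0.0], [-0.0, -0.0, -1.0]]
contact_force: [-1.6, -0.2, 0.8]
width: 0.0317
```

Call:
{"op": "step_arm", "data": {"targets": "-4 0 0 0 0.5;-7 0 0 0 0.5;-8 0 0 0 0.5;-8 0 0 0 0.5;-8 0 0 0 0.5;-6 0 0 0 0.5;-3 0 0 0 0.5;0 0 0 0 0.5"}}

```text
time: 15.48
tcp_pos: [0.5159, -0.0467, 0.0355]
tcp_rot: [[-0.996, 0.085, -0.001], [0.085, 0.996, -0.0], [0.001, -0.0, -1.0]]
contact_force: [-5.0, 0.9, 7.3]
width: 0.0321
```

Call:
{"op": "step_arm", "data": {"targets": "-3 0 -0.3 0 0.5;-3 0 0 0 0.5;-2 0 0 0 0.5;0 0 0 0 0.5"}}

```text
time: 15.82
tcp_pos: [0.5222, -0.0472, 0.0356]
tcp_rot: [[-0.996, 0.085, -0.003], [0.085, 0.996, 0.0], [0.003, -0.0, -1.0]]
contact_force: [-6.1, -0.1, 8.9]
width: 0.0321
```

Call:
{"op": "step_arm", "data": {"targets": "-1.5 0 0 0 0.5;-1 0 0 0 0.5;0 0 0 0 0.5"}}

```text
time: 16.07
tcp_pos: [0.5222, -0.0472, 0.0356]
tcp_rot: [[-0.996, 0.085, -0.008], [0.085, 0.996, 0.001], [0.008, -0.0, -1.0]]
contact_force: [-11.0, -0.2, 14.7]
width: 0.0322
```

Call:
{"op": "step_arm", "data": {"targets": "-1 0 0 0 0.5;-1 0 0 0 0.5;0 0 0 0 0.5"}}

```text
time: 16.32
tcp_pos: [0.5221, -0.0472, 0.0355]
tcp_rot: [[-0.996, 0.085, -0.012], [0.085, 0.996, 0.001], [0.012, -0.0, -1.0]]
contact_force: [-15.5, 0.4, 17.3]
width: 0.032
```

Call:
{"op": "step_arm", "data": {"targets": "3 0 0 0 0.5;0 0 -1 0 0.5;0 0 0 0 0.5;0 0 0 0 0.5"}}

```text
time: 16.65
tcp_pos: [0.5222, -0.0472, 0.0357]
tcp_rot: [[-0.996, 0.085, -0.006], [0.085, 0.996, 0.001], [0.006, 0.0, -1.0]]
contact_force: [-8.2, -0.2, 4.2]
width: 0.0321
```

Call:
{"op": "step_arm", "data": {"targets": "-2 0 0 0 0.5;-2 0 0 0 0.5;-1 0 0 0 0.5;0 0 0 0 0.5"}}

```text
time: 16.98
tcp_pos: [0.5221, -0.0471, 0.0356]
tcp_rot: [[-0.996, 0.085, -0.016], [0.085, 0.996, 0.001], [0.016, 0.0, -1.0]]
contact_force: [-16.8, -1.1, 13.7]
width: 0.0324
```

Run:
```python
from h import *
import cv2
a=capture("scene")[:,:,::-1];b=capture("side")[:,:,::-1]
k=5
cv2.imwrite("pics/c5.png",np.hstack([cv2.resize(a[215:295,235:315],None,fx=k,fy=k,interpolation=2),cv2.resize(b[215:295,285:365],None,fx=k,fy=k,interpolation=2)]))
print(state())
```

```text
{'time': 17.0833, 'q': array([-0.22131608,  0.39562435,  1.8762834 , -0.00268484,  0.88545937,
       -1.7056184 ]), 'dq': array([-0.00029279,  0.00068729,  0.00141069, -0.00089632, -0.00223428,
        0.00138111]), 'tau': array([  1.26445703, -35.36880255, -24.32931483,   1.06732327,
        -5.35709336,  -0.10212539]), 'tcp_pos': array([ 0.52213012, -0.04712175,  0.03561461]), 'tcp_rot': array([[-9.96282443e-01,  8.46774692e-02, -1.58435988e-02],
       [ 8.46653669e-02,  9.96408410e-01,  1.43425778e-03],
       [ 1.59081444e-02,  8.75217473e-05, -9.99873454e-01]]), 'contact_force': array([-17.48248636,  -0.50237465,  14.10182258]), 'moment': array([-0.1306763 ,  2.25895307, -0.12196194]), 'width': 0.032046278848867064}
```

View pics/c5.png

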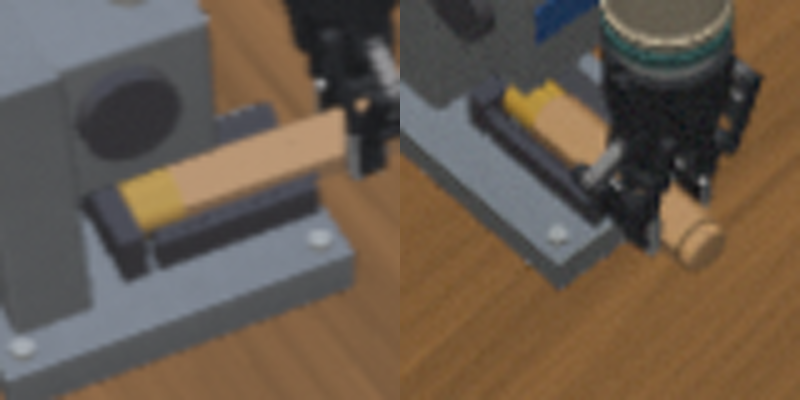

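Picture 11: the ferrule's end is flush against the stop block and the handle lies in the trough. The 17 N resistance agrees. I'll relax the push, open, and rise.

Call:
{"op": "step_arm", "data": {"targets": "2 0 0.7 0 0.5;2 0 0 0 0.5;0 0 0 0 0.5;0 0 0 0 0.4;0 0 0 0 0.1;0 0 0 0 -0.2;0 0 0 0 -0.4;0 0 0 0 -0.4"}}

```text
time: 17.75
tcp_pos: [0.5271, -0.0477, 0.0357]
tcp_rot: [[-0.996, 0.086, 0.002], [0.086, 0.996, -0.0], [-0.002, -0.0, -1.0]]
contact_force: [0.3, -1.5, 0.1]
width: 0.0599
```

Call:
{"op": "step_arm", "data": {"targets": "0 0 -5 0 -0.4;0 0 -15 0 -0.4;0 0 -25 0 -0.4;0 0 -25 0 -0.4;5 0 -30 0 -0.4;10 0 -35 0 -0.4;10 0 -35 0 -0.4;10 0 -35 0 -0.4;0 0 -35 0 -0.4;0 0 -35 0 -0.4;0 0 0 0 -0.4;0 0 0 0 -0.4"}}

```text
time: 18.75
tcp_pos: [0.4919, -0.0447, 0.3135]
tcp_rot: [[-0.996, 0.086, 0.007], [0.086, 0.996, -0.002], [-0.007, -0.001, -1.0]]
contact_force: [0.9, 0.1, -1.4]
width: 0.06
```

Run:
```python
from h import *
import cv2,json
s=state();im=capture("wrist");cv2.imwrite("pics/w5.png",im[:,:,::-1])
json.dump({k:np.asarray(v).tolist() for k,v in s.items()},open("w5.json","w"))
# predicted press-frame bits
p=(.640,-.0573,-.087)
i=W(p,(0,0,0))
for n,uv,z in [("barfront",(505,245),.263),("barrear",(528,69),.263)]:
    pass
B=np.array([[.5592,-.1775],[.659,-.1831],[.5589,-.1686],[.6547,-.1799]])
c,sn=np.cos(p[2]),np.sin(p[2]);R=np.array([[c,-sn],[sn,c]])
print("bar in press frame",((B-i[:2])@R).round(4))
# red blob subpixel in w1 and scene/side
for f in ["w1","scene0","side0"]:
    a=cv2.imread(f"pics/{f}.png").astype(int);m=((a[:,:,2]>120)&(a[:,:,1]<60)&(a[:,:,0]<70)).astype(np.uint8)
    n,l,st,ce=cv2.connectedComponentsWithStats(m);k=1+st[1:,4].argmax()
    ys,xs=np.where(l==k);r=cv2.minAreaRect(np.c_[xs,ys].astype(np.float32));print(f,st[k],ce[k].round(1),[np.round(v,1) for v in r])
go(W(p,(-.032,-.122,.32)),np.pi-.087,s)
```

```text
bar in press frame [[-0.0701 -0.1268]
 [ 0.0299 -0.1237]
 [-0.0711 -0.1179]
 [ 0.0253 -0.1209]]
w1 [ 483   67   72  183 8032] [517.8 156.6] [array([517.6, 157. ]), array([ 45.2, 186.3]), np.float64(9.5)]
scene0 [229 155  38  17 221] [248.5 163.4] [array([247.6, 163.3]), array([ 7.6, 37.8]), np.float64(74.1)]
side0 [333 159  28  22 230] [346.1 169.2] [array([345.8, 169. ]), array([30. ,  7.8]), np.float64(36.9)]
t 18.75 tcp [ 0.4919 -0.0447  0.3135] yaw 175.09 q6 -1.72
turn deg 0.07 then shift mm -116.6 -121.6 -6.5
```

Call:
{"op": "step_arm", "data": {"targets": "-5 -10 -8 0 -0.3;-15 -18 -8 0 -0.3;-20 -20 0 0 -0.3;-20 -20 0 0 -0.3;-20 -20 0 0 -0.3;-20 -20 0 0 -0.3;-10 -10 0 0 -0.3;-3 -4 0 0 -0.3;0 0 0 0 -0.3;0 0 0 0 -0.3"}}

```text
time: 19.63
tcp_pos: [0.5919, -0.175, 0.3254]
tcp_rot: [[-0.996, 0.086, -0.003], [0.086, 0.996, 0.002], [0.003, 0.001, -1.0]]
contact_force: [0.0, 0.6, -0.0]
width: 0.0555
```

Run:
```python
from h import *
import cv2
p=(.640,-.0573,-.087)
go(W(p,(-.035,-.122,.244)),np.pi-.087)
im=capture("wrist")[:,:,::-1];cv2.imwrite("pics/w6.png",im)
a=capture("side")[:,:,::-1];b=capture("scene")[:,:,::-1]
cv2.imwrite("pics/c6.png",np.hstack([cv2.resize(b[120:300,200:320],None,fx=3,fy=3,interpolation=2),cv2.resize(a[120:300,270:400],None,fx=3,fy=3,interpolation=2)]))
```

```text
t 19.63 tcp [ 0.5919 -0.175   0.3254] yaw 175.09 q6 -1.89
turn deg 0.07 then shift mm -2.7 -0.5 81.4
```

View pics/c6.png

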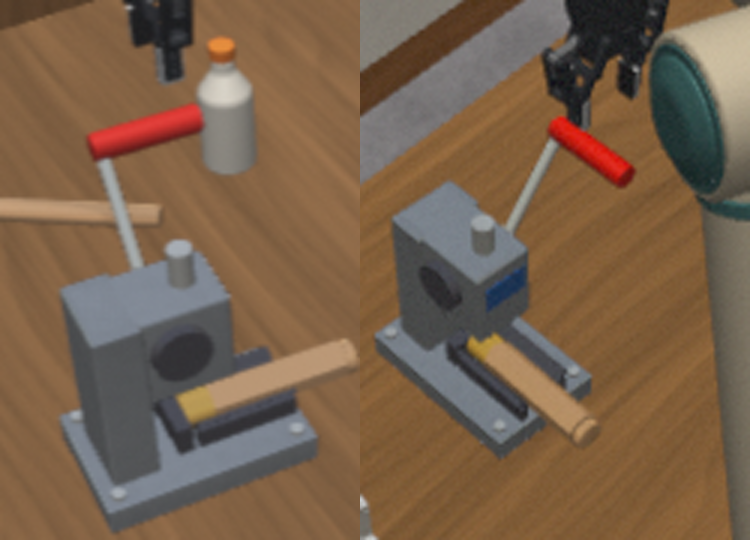

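Picture 12, the last: the handle is seated against the stop by itself and the gripper stands over the red bar. From here I go by force and numbers.

Call:
{"op": "step_arm", "data": {"targets": "-2 0 12 0 -0.3;0 0 20 0 -0.3;0 0 20 0 -0.3;0 0 15 0 -0.3;0 0 9 0 -0.3;0 0 5 0 -0.3;0 0 0 0 -0.3;0 0 0 0 -0.3"}}

```text
time: 20.45
tcp_pos: [0.5949, -0.1758, 0.2465]
tcp_rot: [[-0.996, 0.085, 0.001], [0.085, 0.996, -0.001], [-0.001, -0.0, -1.0]]
contact_force: [0.0, 0.3, 0.4]
width: 0.0554
```

Call:
{"op": "step_arm", "data": {"targets": "0 0 0 0 0;0 0 0 0 0.2;0 0 0 0 0.4;0 0 0 0 0.6;0 0 0 0 0.6;0 0 0 0 0.6", "squeeze": 25}}

```text
time: 20.95
tcp_pos: [0.5951, -0.1767, 0.2466]
tcp_rot: [[-0.996, 0.086, 0.002], [0.086, 0.996, -0.002], [-0.002, -0.002, -1.0]]
contact_force: [0.0, -2.8, 3.6]
width: 0.0248
```

Run:
```python
from h import *
s=state();p=(.640,-.0573,-.087)
print(s["contact_force"].round(1),s["width"],s["moment"].round(2));go(W(p,(-.035,-.1226,.244)),np.pi-.087)
e=np.radians(40)-np.linspace(0,1,13);y=-160*np.cos(e);z=160*np.sin(e)
print(np.c_[np.diff(y),-np.diff(z)].round(1).tolist())
```

```text
[ 0.  -2.8  3.6] 0.024785639139561073 [-0.36 -0.01  0.06]
t 20.95 tcp [ 0.5951 -0.1767  0.2466] yaw 175.08 q6 -1.88
turn deg 0.06 then shift mm 0.6 0.2 2.6
[[-8.1, 10.6], [-7.2, 11.2], [-6.3, 11.8], [-5.3, 12.2], [-4.2, 12.6], [-3.2, 12.9], [-2.1, 13.2], [-1.0, 13.3], [0.1, 13.3], [1.2, 13.3], [2.3, 13.1], [3.4, 12.9]]
```

Call:
{"op": "step_arm", "data": {"targets": "0 -4 5.2 0 0.6;0 -4 5.4 0 0.6;0 -3.7 5.5 0 0.6;0 -3.5 5.7 0 0.6;0 -3.2 5.8 0 0.6;0 -3.1 6 0 0.6;0 -2.7 6 0 0.6;0 -2.6 6.2 0 0.6;0 -2.2 6.2 0 0.6;0 -2 6.4 0 0.6;0 -1.7 6.4 0 0.6;0 -1.5 6.5 0 0.6", "squeeze": 40}}

```text
time: 21.95
tcp_pos: [0.5922, -0.2112, 0.1741]
tcp_rot: [[-0.996, 0.086, 0.001], [0.086, 0.996, -0.002], [-0.002, -0.002, -1.0]]
contact_force: [0.1, -4.8, 4.0]
width: 0.0249
```

Call:
{"op": "step_arm", "data": {"targets": "0 -1.2 6.6 0 0.6;0 -0.9 6.6 0 0.6;0 -0.6 6.6 0 0.6;0 -0.4 6.7 0 0.6;0 0 6.7 0 0.6;0 0.1 6.6 0 0.6;0 0.5 6.7 0 0.6;0 0.7 6.6 0 0.6;0 1 6.6 0 0.6;0 1.3 6.5 0 0.6"}}

```text
time: 22.78
tcp_pos: [0.5924, -0.2101, 0.1078]
tcp_rot: [[-0.996, 0.086, 0.001], [0.086, 0.996, -0.001], [-0.001, -0.001, -1.0]]
contact_force: [1.3, -4.1, 4.8]
width: 0.0246
```

```bash
cat >> h.py <<'E'
def lev():
    s=state();p=(.640,-.0573,-.087);d=s["tcp_pos"]-W(p,(0,0,0));c,sn=np.cos(p[2]),np.sin(p[2])
    y=-sn*d[0]+c*d[1];z=d[2]+.019-.16
    print(s["time"],"x",round(c*d[0]+sn*d[1],4),"y",y.round(4),"z",z.round(4),"r",np.hypot(y,z).round(4),"phi",(np.radians(40)-np.arctan2(z,-y)).round(3),s["contact_force"].round(1),s["width"].round(4))
E
python3 -c "from h import *;lev()"
```

```text
Traceback (most recent call last):
  File "h.py", line 34, in lev
    print(s["time"],"x",round(c*d[0]+sn*d[1],4),"y",y.round(4),"z",z.round(4),"r",np.hypot(y,z).round(4),"phi",(np.radians(40)-np.arctan2(z,-y)).round(3),s["contact_force"].round(1),s["width"].round(4))
                                                                                                                                                                                      ^^^^^^^^^^^^^^^^
AttributeError: 'float' object has no attribute 'round'
```

Call:
{"op": "step_arm", "data": {"targets": "0 1.6 6.4 0 0.6;0 1.6 5 0 0.6;0 0.8 3 0 0.6;0 0 0 0 0.6"}}

```text
time: 23.12
tcp_pos: [0.5927, -0.2069, 0.0957]
tcp_rot: [[-0.996, 0.085, 0.002], [0.085, 0.996, -0.003], [-0.002, -0.003, -1.0]]
contact_force: [-2.8, -6.3, 13.2]
width: 0.0248
```

Call:
{"op": "step_arm", "data": {"targets": "0 0.5 2 0 0.6;0 0.5 2 0 0.6;0 0 0 0 0.6"}}

```text
time: 23.37
tcp_pos: [0.5928, -0.2068, 0.0948]
tcp_rot: [[-0.996, 0.085, 0.004], [0.085, 0.996, -0.006], [-0.004, -0.005, -1.0]]
contact_force: [-7.2, -6.0, 27.9]
width: 0.0245
```

```bash
sed -i 's/s\["width"\].round(4))/s["width"])/' h.py; python3 -c "from h import *;lev()"
```

```text
23.3667 x -0.034 y -0.153 z -0.0462 r 0.1598 phi 0.991 [-7.2 -6.  27.9] 0.024501990075808486
```

Force climbed from 8 to 28 N with no more travel, so the lever is at its stop. Holding for a second.

Call:
{"op": "step_arm", "data": {"targets": "0 0 0 0 0.6;0 0 0 0 0.6;0 0 0 0 0.6;0 0 0 0 0.6;0 0 0 0 0.6;0 0 0 0 0.6;0 0 0 0 0.6;0 0 0 0 0.6;0 0 0 0 0.6;0 0 0 0 0.6;0 0 0 0 0.6;0 0 0 0 0.6"}}

```text
time: 24.37
tcp_pos: [0.5928, -0.2068, 0.0949]
tcp_rot: [[-0.996, 0.085, 0.004], [0.085, 0.996, -0.005], [-0.004, -0.005, -1.0]]
contact_force: [-6.6, -4.8, 27.4]
width: 0.025
```

Run:
```python
from h import *
lev()
e=np.radians(40)-np.linspace(1,0,37);y=-160*np.cos(e);z=160*np.sin(e)
print(np.c_[np.diff(y),-np.diff(z)].round(1).tolist())
```

```text
24.3667 x -0.034 y -0.153 z -0.0461 r 0.1598 phi 0.991 [-6.6 -4.8 27.4] 0.024975658987683433
[[-1.3, -4.3], [-1.1, -4.3], [-1.0, -4.3], [-0.9, -4.4], [-0.8, -4.4], [-0.7, -4.4], [-0.5, -4.4], [-0.4, -4.4], [-0.3, -4.4], [-0.2, -4.4], [-0.0, -4.4], [0.1, -4.4], [0.2, -4.4], [0.3, -4.4], [0.4, -4.4], [0.6, -4.4], [0.7, -4.4], [0.8, -4.4], [0.9, -4.3], [1.1, -4.3], [1.2, -4.3], [1.3, -4.3], [1.4, -4.2], [1.5, -4.2], [1.6, -4.1], [1.8, -4.1], [1.9, -4.0], [2.0, -4.0], [2.1, -3.9], [2.2, -3.9], [2.3, -3.8], [2.4, -3.7], [2.5, -3.7], [2.6, -3.6], [2.7, -3.5], [2.8, -3.4]]
```

Call:
{"op": "step_arm", "data": {"targets": "0 -0.5 -2 0 0.6;0 -0.5 -2 0 0.6;0 -1.3 -4.3 0 0.6;0 -1.1 -4.3 0 0.6;0 -1 -4.3 0 0.6;0 -0.9 -4.4 0 0.6;0 -0.8 -4.4 0 0.6;0 -0.7 -4.4 0 0.6;0 -0.5 -4.4 0 0.6;0 -0.4 -4.4 0 0.6;0 -0.3 -4.4 0 0.6;0 -0.2 -4.4 0 0.6"}}

```text
time: 25.37
tcp_pos: [0.592, -0.214, 0.1376]
tcp_rot: [[-0.996, 0.086, 0.001], [0.086, 0.996, -0.002], [-0.001, -0.002, -1.0]]
contact_force: [0.3, -6.7, 3.8]
width: 0.0246
```

Call:
{"op": "step_arm", "data": {"targets": "0 0 -4.4 0 0.6;0 0.1 -4.4 0 0.6;0 0.2 -4.4 0 0.6;0 0.3 -4.4 0 0.6;0 0.4 -4.4 0 0.6;0 0.6 -4.4 0 0.6;0 0.7 -4.4 0 0.6;0 0.8 -4.4 0 0.6;0 0.9 -4.3 0 0.6;0 1.1 -4.3 0 0.6;0 1.2 -4.3 0 0.6;0 1.3 -4.3 0 0.6"}}

```text
time: 26.37
tcp_pos: [0.5926, -0.2071, 0.1903]
tcp_rot: [[-0.996, 0.086, 0.001], [0.086, 0.996, -0.004], [-0.002, -0.004, -1.0]]
contact_force: [-0.4, -8.3, 5.5]
width: 0.0247
```

Call:
{"op": "step_arm", "data": {"targets": "0 1.4 -4.2 0 0.6;0 1.5 -4.2 0 0.6;0 1.6 -4.1 0 0.6;0 1.8 -4.1 0 0.6;0 1.9 -4 0 0.6;0 2 -4 0 0.6;0 2.1 -3.9 0 0.6;0 2.2 -3.9 0 0.6;0 0 0 0 0.6"}}

```text
time: 27.12
tcp_pos: [0.5938, -0.1925, 0.2238]
tcp_rot: [[-0.996, 0.086, 0.002], [0.086, 0.996, -0.005], [-0.002, -0.004, -1.0]]
contact_force: [-0.3, -8.2, 7.1]
width: 0.0243
```

```bash
python3 -c "from h import *;lev()"
```

```text
27.1167 x -0.0343 y -0.1387 z 0.0828 r 0.1615 phi 0.16 [-0.3 -8.2  7.1] 0.02426395894437292
```

Call:
{"op": "step_arm", "data": {"targets": "0 2.1 -3 0 0.6;0 2.1 -3 0 0.6;0 2 -3 0 0.6;0 2 -3 0 0.6;0 2 -2.8 0 0.6;0 2 -2.7 0 0.6;0 1.6 -2.2 0 0.6;0 1.2 -1.6 0 0.6;0 0.8 -1 0 0.6;0 0 0 0 0.6;0 0 0 0 0.6"}}

```text
time: 28.03
tcp_pos: [0.595, -0.1772, 0.2458]
tcp_rot: [[-0.996, 0.086, 0.002], [0.086, 0.996, -0.005], [-0.002, -0.005, -1.0]]
contact_force: [-0.8, -8.4, 9.6]
width: 0.0249
```

```bash
python3 -c "from h import *;lev()"
```

```text
28.0333 x -0.0344 y -0.1233 z 0.1048 r 0.1618 phi -0.006 [-0.8 -8.4  9.6] 0.02485716076590839
```

Call:
{"op": "step_arm", "data": {"targets": "0 0.5 -1 0 0.6;0 0.5 -1 0 0.6;0 0 0 0 0.6;0 0 0 0 0.6"}}

```text
time: 28.37
tcp_pos: [0.595, -0.1765, 0.2467]
tcp_rot: [[-0.996, 0.086, 0.001], [0.086, 0.996, -0.005], [-0.001, -0.005, -1.0]]
contact_force: [-0.4, -8.5, 4.1]
width: 0.0248
```

Call:
{"op": "step_arm", "data": {"targets": "0 0.5 -1 0 0.6;0 0.5 -1 0 0.6;0 0 0 0 0.6;0 0 0 0 0.6"}}

```text
time: 28.7
tcp_pos: [0.595, -0.1763, 0.247]
tcp_rot: [[-0.996, 0.086, -0.001], [0.086, 0.996, -0.006], [0.001, -0.006, -1.0]]
contact_force: [2.0, -10.6, -0.6]
width: 0.025
```

Call:
{"op": "step_arm", "data": {"targets": "0 -0.7 0 0 0.6;0 -0.7 0 0 0.6;0 0 0 0 0.55;0 0 0 0 0.4;0 0 0 0 0.3;0 0 0 0 0.1;0 0 0 0 -0.1;0 0 0 0 -0.3;0 0 0 0 -0.3", "squeeze": 25}}

```text
time: 29.45
tcp_pos: [0.5944, -0.1733, 0.2481]
tcp_rot: [[-0.996, 0.085, -0.001], [0.085, 0.996, 0.002], [0.001, 0.002, -1.0]]
contact_force: [0.9, -0.3, -0.0]
width: 0.055
```

Call:
{"op": "step_arm", "data": {"targets": "0 0 -8 0 -0.3;0 0 -20 0 -0.3;0 0 -25 0 -0.3;0 0 -25 0 -0.3;10 0 -15 0 -0.3;20 0 0 0 -0.3;20 0 0 0 -0.3;20 0 0 0 -0.3;0 0 0 0 -0.3;0 0 0 0 -0.3"}}

```text
time: 30.28
tcp_pos: [0.5247, -0.168, 0.3429]
tcp_rot: [[-0.996, 0.086, 0.002], [0.086, 0.996, -0.001], [-0.002, -0.0, -1.0]]
contact_force: [-0.1, 0.1, -0.3]
width: 0.0552
```

Run:
```python
from h import *
import cv2
lev()
for n in ["scene","side"]:
    b=capture(n)[:,:,::-1];cv2.imwrite(f"pics/{n}9.png",b)
    a0=cv2.imread(f"pics/{n}0.png").astype(int);a=b.astype(int)
    m=((a[:,:,2]>120)&(a[:,:,1]<60)&(a[:,:,0]<70)).astype(np.uint8)
    _,l,st,ce=cv2.connectedComponentsWithStats(m);k=1+st[1:,4].argmax();print(n,"red",st[k],ce[k].round(1))
    d=(np.abs(a-a0).max(2)>40).astype(np.uint8);_,_,st,_=cv2.connectedComponentsWithStats(d)
    print([s.tolist() for s in st[1:] if s[4]>15])
# ferrule in scene: compare to picture before crimp
g=cv2.imread("pics/scene9.png").astype(int)
h=cv2.cvtColor(g.astype(np.uint8),cv2.COLOR_BGR2HSV)[215:295,235:315]
ys,xs=np.where((h[:,:,0]>18)&(h[:,:,0]<30)&(h[:,:,1]>140));print("brass scene",xs.mean()+235,ys.mean()+215,xs.min()+235,xs.max()+235,len(xs))
p=(.640,-.0573,-.087);print("expect ferrule mid/end top, butt top",proj("scene",W(p,[(0,0,.064),(.014,0,.047),(-.156,0,.064)])).round(1),proj("side",W(p,[(-.156,0,.047)])).round(1))
```

```text
30.2833 x -0.1053 y -0.1203 z 0.2019 r 0.235 phi -0.335 [-0.1  0.1 -0.3] 0.055184977718304856
scene red [229 155  38  17 210] [248.4 163.7]
[[261, 0, 17, 4, 44], [288, 0, 29, 21, 464], [352, 0, 18, 3, 42], [394, 0, 73, 200, 5973], [475, 0, 40, 135, 3981], [254, 4, 73, 78, 2733], [258, 59, 29, 12, 181], [258, 67, 33, 68, 1353], [503, 88, 6, 11, 37], [473, 134, 6, 21, 73], [444, 136, 7, 14, 35], [485, 137, 8, 17, 60], [472, 154, 19, 28, 148], [404, 184, 52, 38, 1167], [460, 184, 58, 49, 1668], [472, 187, 7, 8, 26], [258, 233, 60, 29, 586], [337, 308, 38, 23, 522]]
side red [333 159  28  22 230] [346.1 169.2]
[[391, 24, 12, 16, 74], [352, 28, 44, 23, 547], [346, 37, 58, 134, 3171], [385, 48, 201, 200, 15725], [383, 76, 5, 9, 30], [558, 129, 14, 20, 46], [518, 144, 24, 41, 315], [413, 216, 12, 18, 87], [400, 218, 6, 21, 46], [450, 221, 12, 22, 55], [306, 231, 39, 32, 474], [342, 260, 7, 6, 16], [400, 261, 7, 41, 131], [250, 298, 32, 34, 467], [387, 303, 80, 54, 2041], [502, 326, 22, 23, 131], [388, 346, 8, 5, 17], [438, 350, 47, 55, 1060], [423, 352, 5, 11, 19], [492, 352, 34, 42, 515], [389, 360, 50, 58, 1606], [413, 361, 8, 8, 20]]
brass scene 266.8666666666667 257.4666666666667 264 270 15
expect ferrule mid/end top, butt top [[264.8 251.8]
 [260.5 257.9]
 [317.4 233.5]] [[347.  265.3]]
```

Run:
```python
from h import *
import cv2
c=cv2.imread("pics/c6.png");b=cv2.imread("pics/scene9.png");a=cv2.imread("pics/side9.png")
n=np.hstack([cv2.resize(b[120:300,200:320],None,fx=3,fy=3,interpolation=2),cv2.resize(a[120:300,270:400],None,fx=3,fy=3,interpolation=2)])
d=(np.abs(n.astype(int)-c)[300:].max(2)>40);d[:, 650:]=0
print("px changed around press/handle since before crimp",d.sum(),np.argwhere(d)[:5].tolist())
s=state();print(s["time"],s["contact_force"]);hand_in()
```

```text
px changed around press/handle since before crimp 0 []
30.3833 [ 0.1920641   0.64871173 -0.34053796]
the job is handed in; nothing more can be done
```

The ash handle is in the trough against the back stop, its ferrule is crimped, and the lever is back at rest. I handed the job in at 30.4 s.

- **Handle:** I drew it out of the rack, regripped it near the butt, turned it round and laid it in the trough. I slid it in until the stop pushed back with about 17 N. That was about 4 mm short of my position estimate, but the pictures show the ferrule end flush on the stop block. The pictures from before and after the crimp show no change around the handle and the press.
- **Lever:** I gripped the red bar and drew it down along its arc. At the bottom the force rose to 28 N with no more travel, and the lever angle read about 0.99 rad. I held it there just over 1 s, eased it back over about 3.7 s, and let go only at its rest stop. Its pixel position now matches the start.
- **Last checks:** Comparing the last pictures with the first, only the arm, the ash handle's old and new places, and small patches I put down to the arm had changed. The other handle, bowl, glue bottle and mallet show no movement. The gripper is clear of everything, with no contact force.
- **Not seen:** I did not see the crimp itself. I infer it from the lever reaching its stop.

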